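Jack up the splicing unit and hold it

TASK

First swing the cover latch on top of the splicing unit closed until it is fully home in its catch, then set the bench jack with its saddle centred under the lift pad beneath the unit's side lug. Pump the jack: press its handle fully down once to raise the unit as a trial, let it come all the way up so that the unit settles back down, then press it fully down again. Finish while holding the handle down, with the unit resting on the saddle alone; leave the other things on the bench where they are.

Things in the scene. Friction and masses are not known exactly. Their poses are not given: they have to be found in the camera images.
- cradle: Aluminium base plate, 220 x 190 x 12 mm (x, y, z), fixed to the bench, that carries the splicing unit; z up. Origin: centre of its underside, on the bench. Its +y side is the one the lift lug looks to, where the jack goes; the unit hinges along its -y side.
- unit: Splicing unit, grey and black, about 2 kg, 200 x 150 mm (x, y), top 145 mm above the bench. Hinged about its own level x axis; origin: middle of that axis, 83 mm up; at rest its axes are the cradle's. Its +y side rises when tipped and falls back unless held. Lift lug: steel plate 44 mm wide, standing out 70 mm from the middle of the +y side, 91 to 99 mm above the bench.
- lift_pad (a point): Lift point: centre of the underside of the round rubber pad (28 mm across, 8 thick) under the outer end of the lug; a round bolt head on the lug (20 mm across, top 105 mm up) marks it from above. At rest 83 mm above the bench, at y = +205 mm in the unit's frame; rises almost straight up when the unit tips. Nothing stands below it.
- latch (a joint): Swing latch of the cover: flat steel arm 100 x 14 x 6 mm on the unit's top, turning level about an upright pivot. Rad: 0 = closed on its stop, end home in the catch (small steel bracket with back and roof, 20 mm high); up to 1.5 = open. At q the arm points along (cos q, -sin q) in the unit's x, y. Stays where left (about 0.5 N at the knob moves it).
- latch_pivot (a point): On the pivot axis of the latch, level with the top of the arm + 3 mm (160 mm above the bench).
- latch_knob (a point): Centre of the top of the latch's upright round steel finger knob, 14 mm across and 34 mm tall above the arm, 55 mm from the pivot; its top is 191 mm above the bench. The catch starts 20 mm beyond the knob.
- jack: Bench jack, about 0.93 kg, loose. Origin: underside of its base plate (260 x 84 x 10 mm, x from -145 to +115 mm), z up. Saddle on a 42 mm column at x = +90 mm, pump handle towards -x. Between them a grey housing block to grip or push it by, near the centre of mass: 30 mm wide in y, x from -45 to +25 mm, 10 to 78 mm above the bench.
- saddle_top (a point): Centre of the flat top of the jack's saddle, a steel disc 36 mm across, at x = +90 mm in the jack's frame; 75 mm above the bench while the handle is up (8 mm below the lift pad at rest). Rises 50 mm per radian of the handle, 30 mm in all.
- handle (a joint): Pump handle: lever on a level pivot along the jack's y at x = -50 mm, 62 mm above the bench. Rad: 0 = up (arm rises 0.55 rad above level towards -x), 0.6 = fully down on its stop (0.05 rad below level). Springs up by itself when let go. Fully down and loaded it pushes back with 5 to 7 N at its pad; the saddle meets the lift pad at about 0.16.
- handle_pad (a point): Centre of the upper face of the flat rubber pad (50 mm along the lever, 36 wide, 10 thick) at the end of the pump handle; the pad's middle is 120 mm from the pivot. About 129 mm above the bench when up, 61 mm when fully down. Axes: the jack's when the handle is up, turning with the handle.
- spool: Bystander, to be left alone: small copper-coloured wire spool, 52 mm across, 42 mm tall, upright, on the far side of the lift lug. Origin: centre of its underside.
- bottle: Bystander, to be left alone: closed white bottle, 56 mm across, 130 mm tall. Origin: centre of its underside.
- tray: Bystander, to be left alone: open green tray 130 x 100 x 35 mm. Origin: centre of its underside.
- screwdriver: Bystander, to be left alone: screwdriver lying flat.
- jar: Bystander, to be left alone: amber jar, 48 mm across, 50 mm tall, on the near side of the lift lug. Origin: centre of its underside.
- case: Bystander, to be left alone: closed grey plastic case 90 x 60 x 40 mm. Origin: centre of its underside.
- wrench: Bystander, to be left alone: steel wrench lying flat.

How it is judged (in metres and radians):
On the way, in this order (a step that is already met when the one before it is completed fails the run):
1. the latch is closed in its catch (value of joint latch below 0.08 rad), for 0.2 s.
2. the jack stands with its saddle under the lift pad, handle up (horizontal distance between saddle_top and lift_pad below 0.012 m and value of joint handle below 0.12 rad and height (world z) of jack below 0.004 m and angle between jack's own z axis and vertical below 0.05 rad), for 0.2 s.
3. first stroke: the handle is pressed down and the saddle lifts the unit (value of joint handle above 0.5 rad and height (world z) of lift_pad above 0.097 m and contact force between jack and unit above 3 N and horizontal distance between saddle_top and lift_pad below 0.012 m and contact force between each of the fingers, the arm and unit below 0.5 N), for 0.1 s.
4. the handle is back up and the unit down again (value of joint handle below 0.12 rad and height (world z) of lift_pad below 0.086 m), for 0.1 s.
At the end, for the whole second after the job is handed in: Latch within 0.08 rad of closed; robot holds the handle beyond 0.5 rad with over 1 N; the still unit rests on the jack with over 3 N, lift pad above 97 mm and within 12 mm (plan view) of the saddle centre; jack flat on the bench; robot not touching the unit (all of step 3 and value of joint latch below 0.08 rad and height (world z) of jack below 0.004 m and contact force between any of the fingers, the arm and jack above 1 N and linear speed of unit below 0.01 m/s and angular speed of unit below 0.05 rad/s); the arm keeps its last pose, push and grip.
It fails at once if the unit is raised while its latch is open (height (world z) of lift_pad above 0.09 m and value of joint latch above 0.12 rad).
It fails at once if a bystander is moved more than 40 mm (distance of any of spool, bottle, tray, screwdriver, jar, case, wrench from where it was at the start of the episode above 0.04 m).
It also fails if it takes over 72 s, if anything falls off the work surface, if the arm or the gripper's body presses on something with over 40 N, if the wrist force passes 120 N, or if a joint passes its speed limit or range.

ROBOT

A 6-joint arm with a two-finger parallel gripper is mounted at the origin on the work surface. World frame = base frame: x ahead of the robot, y to its left, z up, the work surface at z = 0. Lengths are in m, angles in degrees, forces in N, time in s.
With the tool pointing down it reaches from about 0.325 to 0.9 m from the base axis. Payload 6.1 kg.
Tool frame: the origin (TCP) lies midway between the tips of the shut fingers; the grasp point (between the pads) lies 19 mm behind it; z points along the fingers, y is the line along which they close (so a half turn about z gives the same grasp; the last joint's range is limited). The gripper opens to 87 mm and grips with 3 to 60 N. Pads are 19 mm wide; open, the fingers measure 117 mm over their backs; the gripper's body (75 mm by 190 mm) begins 51 mm behind the grasp point.
Start: joints at [69.609, 12.628, 87.462, -0, 79.91, -7.225], TCP at [0.142, 0.609, 0.197] pointing down, gripper open.
Joint ranges: [-170.65, 170.65], [-52.31, 119.04], [5.05, 147.46], [-71.25, 251.25], [11.57, 151.72], [-153.62, 153.62]. Speed limits (degrees/s): [147.25, 147.25, 172.46, 180, 180, 180].

INTERFACE

Orientations are given as a 3x3 rotation matrix whose columns are the frame's x, y, z axes.
In Python, from workcell import ctrl gives the robot as it stands. The module is installed in compiled form; this text tells all that it offers.
- The arm moves only by the shell command python3 -m inch 'ROWS' [OPENING] [FORCE]. ROWS is JSON, a list of rows, each an object with "xyz": the shift along the tool's x, y, z as a fraction of full scale, a list of three; "delta_rot": the turn, a rotation vector about the tool's x, y, z as a fraction of full scale, a list of three. A call has 1 to 12 rows; each row shifts and turns the commanded pose from where the row before left it, along the tool's axes as they then stand; what a row does not reach is not made up. Full scale, the value 1, is 30 mm for a shift and 0.12 rad for a turn. A row lasts 1/12 s, in which the tool goes at most 41.7 mm and 7.16 degrees, less where a joint would pass 70% of its speed; a pose out of reach is approached as far as the arm can. A call with a number of a shift or a turn outside -1 to 1 is refused whole. A call with a gripper value outside its range is refused whole. OPENING is the gripper's target within -1 to 1 (fully open at 1, half-way at 0, shut at -1), set as the call begins (- or left out, the last holds). The fingers move at their own pace and stop on an object; FORCE is the grip in N (left out, the last holds). Time passes only in rows, so rows that do not move let the fingers close. It gives the time, the measured TCP pose, the force, the opening and the grip force at its end, in the units of the state.
- ctrl.state(): the state, without advancing time (a new reading comes with each control period).
- ctrl.capture(name): name is "scene" or "top" or "wrist"; returns the picture (480x640x3 uint8, blue, green, red); there is no depth.
- ctrl.calibration(name): a dict with "fovy" (degrees; the focal length in pixels is half the picture's height over the tangent of half this angle, whatever the lens; pixels are square), "cx", "cy" (the principal point, pixels), "rvec" (rotation vector, rad) and "tvec" (3), from world to camera coordinates, as OpenCV has them. Camera axes: x right, y down, z forward; pixel columns grow to the right and rows downward; lengths in m; the calibration is good to about 2 mm. A picture is of the moment at which its call begins: read the wrist's pose just before it. calibration takes no time and is no camera call; for the wrist camera it gives the pose at the moment of the call.
- ctrl.finish_job(): hands the job in; it is judged then, once.
The state is a dict: "clock": time; "q": joint angles; "qvel": joint speeds; "joint_torque": joint torques, N m; "position": TCP position; "tcp_rot": TCP orientation; "contact_force": force on the tool from outside, world axes, zero at the start; "moment": the same for the moment, N m; "finger_gap": finger opening in m; "grasp_force": force on a finger pad.
Only numpy, scipy, OpenCV 4.12 (cv2) and the standard library are available. Lean on these libraries where they do the work, as an engineer would, in place of code of your own. Each camera call takes 0.05 s, during which the arm holds its last target. There are 200 camera calls.

## Working session

There is one attempt and no reset: what is moved stays moved. The work goes in short steps, Python scripts to look and compute and a shell command to move; the robot and the scene stay as the last step left them, time stands still between calls to the robot, and variables do not carry over. Pictures are saved under pics/ and viewed, at most 10 in all, crops included, and the job is handed in when it is done.

```bash
mkdir -p pics; cat > h.py <<'E'
import numpy as np, cv2
from workcell import ctrl
def cam(n):
    c=ctrl.calibration(n); f=240/np.tan(np.radians(c['fovy'])/2)
    R=cv2.Rodrigues(np.array(c['rvec'],float))[0]; t=np.array(c['tvec'],float).ravel()
    return f,c['cx'],c['cy'],R,t
def ray(n,u,v,C=None):
    f,cx,cy,R,t=C or cam(n); d=R.T@np.array([(u-cx)/f,(v-cy)/f,1]); return -R.T@t,d
def onz(n,u,v,z,C=None):
    o,d=ray(n,u,v,C); return o+d*(z-o[2])/d[2]
def proj(n,p,C=None):
    f,cx,cy,R,t=C or cam(n); q=R@np.array(p)+t; return np.array([f*q[0]/q[2]+cx,f*q[1]/q[2]+cy])
E
python3 - <<'E'
from h import *
s=ctrl.state(); print(s['clock'],s['position'],s['tcp_rot'],s['finger_gap'])
for n in('scene','top','wrist'):
    c=ctrl.calibration(n); print(n,c['fovy'],-cam(n)[3].T@cam(n)[4]); cv2.imwrite(f'pics/{n}0.png',ctrl.capture(n))
E
```

```text
0.0 [0.14212383 0.60792891 0.19552913] [[-9.73713215e-01  2.27776414e-01 -6.93585329e-04]
 [ 2.27777323e-01  9.73711535e-01 -1.82694612e-03]
 [ 2.59216800e-04 -1.93690459e-03 -9.99998091e-01]] 0.08697082480562326
scene 46.75722044306382 [ 1.22198587 -0.9302657   0.85466006]
top 50.31160652547763 [ 0.34100855 -0.06217605  1.07593925]
wrist 65.07096920102292 [0.07137219 0.6261914  0.38384807]
```

View pics/top0.png

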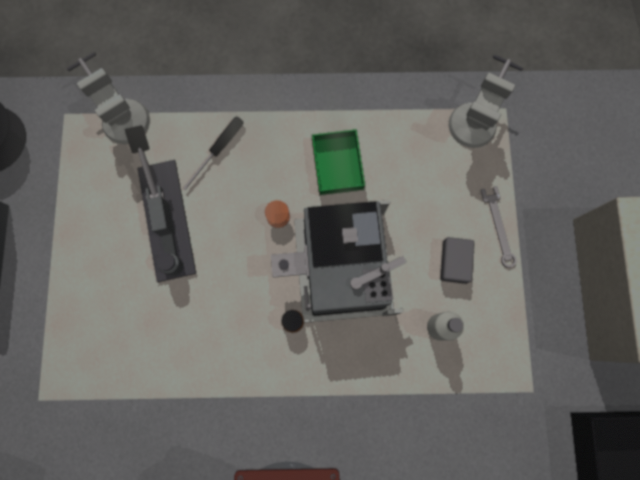

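View pics/scene0.png

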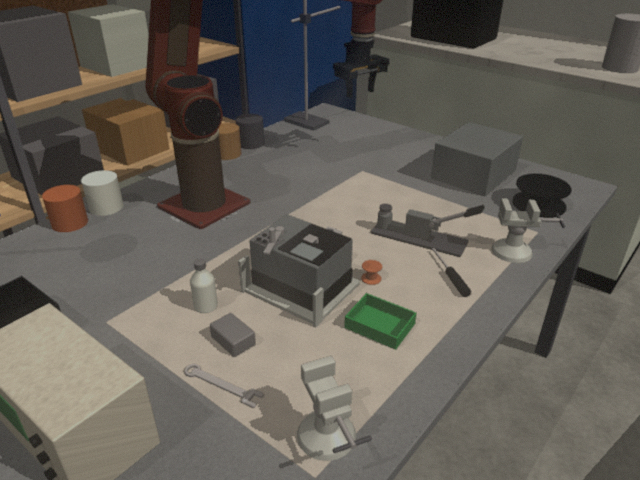

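The top view shows the unit at about (347,258), with the latch pivot near (355,285) and its arm pointing to (405,262). The lug bolt is at about (284,265), the jar at (292,321), the spool at (277,213), and the jack saddle at (170,263) with its handle pad at (135,140). The scene view agrees. World +x points up in the top picture and +y points left.

```bash
python3 - <<'E'
from h import *
t=cv2.imread('pics/top0.png'); s=cv2.imread('pics/scene0.png')
br=lambda i:cv2.convertScaleAbs(i,alpha=1.6)
a=cv2.resize(t[190:330,260:420],(640//2*1+80,350),interpolation=cv2.INTER_CUBIC) # 2.5x
b=cv2.resize(t[120:290,120:220],None,fx=3.5,fy=3.5,interpolation=cv2.INTER_CUBIC)
c=cv2.resize(s[220:320,230:400],None,fx=2.35,fy=2.35,interpolation=cv2.INTER_CUBIC)
im=np.zeros((600,760,3),np.uint8); im[:350,:400]=a; im[:595,405:755]=b; im[360:595,:399]=c[:235]
cv2.imwrite('pics/comp.png',br(im))
E
```

```text
Traceback (most recent call last):
ValueError: could not broadcast input array from shape (235,400,3) into shape (235,399,3)
```

```bash
python3 - <<'E'
from h import *
t=cv2.imread('pics/top0.png'); s=cv2.imread('pics/scene0.png')
br=lambda i:cv2.convertScaleAbs(i,alpha=1.6)
a=cv2.resize(t[190:330,260:420],(400,350),interpolation=cv2.INTER_CUBIC) # 2.5x
b=cv2.resize(t[120:290,120:220],None,fx=3.5,fy=3.5,interpolation=cv2.INTER_CUBIC)
c=cv2.resize(s[220:320,230:400],(400,235),interpolation=cv2.INTER_CUBIC)
im=np.zeros((600,760,3),np.uint8); im[:350,:400]=a; im[:595,405:755]=b; im[360:595,:400]=c
cv2.imwrite('pics/comp.png',br(im))
E
```

```text
(no output)
```

View pics/comp.png

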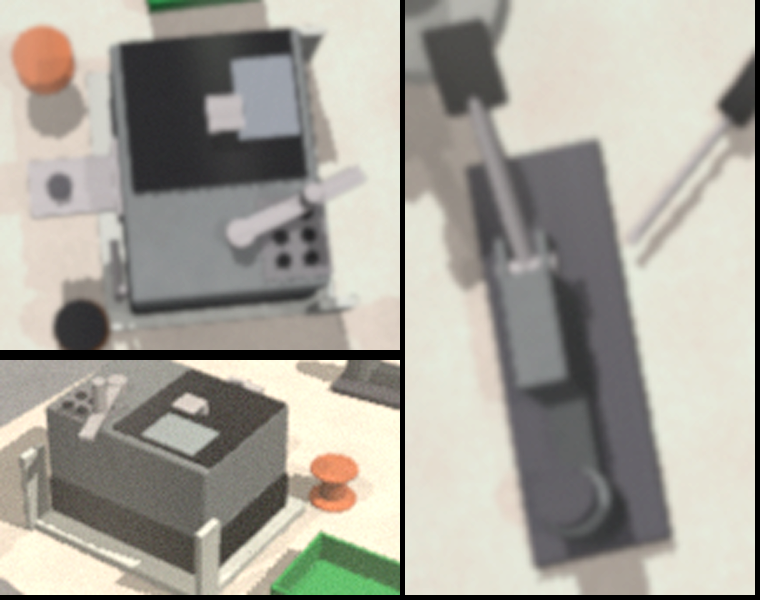

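The composite gives these top-image pixels:
- Latch pivot (356,283), knob (385,268) and catch (350,235).
- Bolt head (284,265).
- Jack housing top centre (156.6,212.9).
- Base corners visible at comp (470,170), (600,140), (672,540) and (538,568).

```bash
python3 - <<'E'
from h import *
np.set_printoptions(precision=4,suppress=True)
A=lambda x,y:(260+x/2.5,190+y/2.5)
B=lambda x,y:(120+(x-405)/3.5,120+y/3.5)
P=lambda uv,z:onz('top',*uv,z)
piv=P(A(240,233),.157);kn=P(A(313,194),.191);bolt=P(A(60,187),.105);cat=P(A(225,113),.165)
print('piv',piv,'knob',kn,np.linalg.norm((kn-piv)[:2]),'bolt',bolt,'catch',cat)
print('spool',P(A(43,58),.042),'jar',P(A(82,325),.05))
u=[P(A(*c),.145) for c in((120,40),(297,32),(327,290),(132,305))]
print('unit',*u,[np.linalg.norm(u[i]-u[i-1]) for i in range(4)])
l=[P(A(*c),.099) for c in((28,162),(30,215))]; print('lug end',*l)
b=[P(B(*c),.01) for c in((470,170),(600,140),(672,540),(538,568))]
print('base',*b,[np.linalg.norm(b[i]-b[i-1]) for i in range(4)])
h=[P(B(*c),.078) for c in((500,270),(548,262),(568,380),(518,388))]
print('hous',*h,np.mean(h,0),[np.linalg.norm(h[i]-h[i-1]) for i in range(4)])
print('saddle',P(B(570,500),.075))
print('hpad',P(B(465,65),.129))
E
```

```text
piv [ 0.4472 -0.137   0.157 ] knob [ 0.4698 -0.1862  0.191 ] 0.05412672463299083 bolt [ 0.4908 -0.0042  0.105 ] catch [ 0.5342 -0.1282  0.165 ]
spool [0.6095 0.0135 0.042 ] jar [ 0.3883 -0.018   0.05  ]
unit [ 0.5959 -0.0521  0.145 ] [ 0.6002 -0.1858  0.145 ] [ 0.4062 -0.1998  0.145 ] [ 0.3977 -0.0583  0.145 ] [np.float64(0.19834016097017307), np.float64(0.13381458793571277), np.float64(0.19449318146405095), np.float64(0.14175402578168894)]
lug end [0.5117 0.0209 0.099 ] [0.4703 0.0193 0.099 ]
base [0.7231 0.3188 0.01  ] [0.7417 0.2385 0.01  ] [0.4882 0.1854 0.01  ] [0.4726 0.2647 0.01  ] [np.float64(0.25616907804366146), np.float64(0.08243218922682477), np.float64(0.2589312783835296), np.float64(0.08086423527128092)]
hous [0.6376 0.2739 0.078 ] [0.642  0.2464 0.078 ] [0.5718 0.2318 0.078 ] [0.5675 0.2601 0.078 ] [0.6047 0.253  0.078 ] [np.float64(0.07144090238532147), np.float64(0.027833749771754696), np.float64(0.07174498663981235), np.float64(0.028584802638960093)]
saddle [0.5029 0.2286 0.075 ]
hpad [0.7425 0.2824 0.129 ]
```

```bash
python3 -m inch '[{"xyz":[-0.4,0,-1],"delta_rot":[0,0,0]},{"xyz":[-0.4,0,-1],"delta_rot":[0,0,0]},{"xyz":[-0.8,-0.8,0],"delta_rot":[0,0,0]},{"xyz":[-0.8,-0.8,0],"delta_rot":[0,0,0]},{"xyz":[-0.8,-0.8,0],"delta_rot":[0,0,0]},{"xyz":[-0.8,-0.8,0],"delta_rot":[0,0,0]},{"xyz":[-0.8,-0.8,0],"delta_rot":[0,0,0]},{"xyz":[-0.8,-0.8,0],"delta_rot":[0,0,0]},{"xyz":[-0.8,-0.8,0],"delta_rot":[0,0,0]},{"xyz":[-0.8,-0.8,0],"delta_rot":[0,0,0]},{"xyz":[-0.7,-0.9,0],"delta_rot":[0,0,0]},{"xyz":[-0.7,-0.9,0],"delta_rot":[0,0,0]}]' 1
python3 -m inch '[{"xyz":[-0.7,-0.9,0],"delta_rot":[0,0,0]},{"xyz":[-0.6,-0.9,0],"delta_rot":[0,0,0]},{"xyz":[-0.6,-0.9,0],"delta_rot":[0,0,0]},{"xyz":[-0.6,-0.9,0],"delta_rot":[0,0,0]},{"xyz":[-0.5,-0.9,0],"delta_rot":[0,0,0]},{"xyz":[-0.5,-0.9,0],"delta_rot":[0,0,0]},{"xyz":[-0.5,-0.9,0],"delta_rot":[0,0,0]},{"xyz":[0,-0.9,0],"delta_rot":[0,0,0.92]},{"xyz":[0,-0.8,0],"delta_rot":[0,0,0.92]},{"xyz":[0,-0.5,0],"delta_rot":[0,0,0.92]},{"xyz":[0,0,0],"delta_rot":[0,0,0]},{"xyz":[0,0,0],"delta_rot":[0,0,0]}]'
python3 - <<'E'
from h import *
s=ctrl.state();cv2.imwrite('pics/w1.png',cv2.convertScaleAbs(ctrl.capture('wrist'),alpha=1.5)); print(s['position'],s['tcp_rot'],s['contact_force'])
for p in([.47,-.186,.191],[.447,-.137,.157],s['position']): print(proj('wrist',p))
E
```

```text
clock: 1.15
position: [0.3379, 0.3087, 0.2564]
tcp_rot: [[-0.974, 0.228, -0.0], [0.228, 0.974, -0.0], [0.0, -0.0, -1.0]]
contact_force: [0.3, 0.3, 0.2]
finger_gap: 0.0873
grasp_force: 0.0
clock: 2.15
position: [0.3907, 0.0362, 0.2566]
tcp_rot: [[-0.847, 0.531, 0.0], [0.531, 0.847, 0.0], [-0.0, 0.001, -1.0]]
contact_force: [-0.8, -0.2, 0.4]
finger_gap: 0.087
grasp_force: 0.0
[0.39065387 0.03620687 0.25662225] [[-8.47109607e-01  5.31417982e-01  4.92461285e-04]
 [ 5.31418157e-01  8.47109572e-01  3.39035697e-04]
 [-2.36999002e-04  5.48903264e-04 -9.99999821e-01]] [-0.77700781 -0.23228912  0.39088974]
[141.59336116 453.81262523]
[185.56801986 380.8273278 ]
[316.07806063 274.83940375]
```

View pics/w1.png

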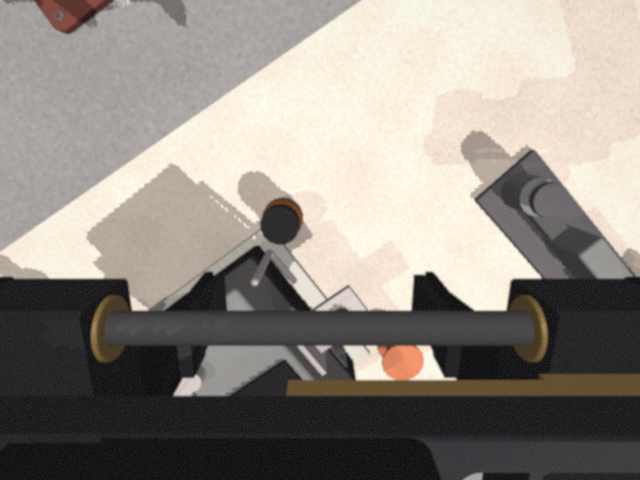

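The wrist view shows the latch pivot end at about (187,384), against a predicted (186,381), so the top-camera estimate holds. I'll go to the knob, grip it and swing it.

```bash
python3 -m inch '[{"xyz":[-0.77,-0.61,0],"delta_rot":[0,0,0]},{"xyz":[-0.77,-0.61,0],"delta_rot":[0,0,0]},{"xyz":[-0.77,-0.61,0],"delta_rot":[0,0,0]},{"xyz":[-0.77,-0.61,0],"delta_rot":[0,0,0]},{"xyz":[-0.77,-0.61,0],"delta_rot":[0,0,0]},{"xyz":[-0.77,-0.61,0],"delta_rot":[0,0,0]},{"xyz":[-0.77,-0.61,0],"delta_rot":[0,0,0]},{"xyz":[-0.77,-0.61,0],"delta_rot":[0,0,0]},{"xyz":[0,0,0.9],"delta_rot":[0,0,0]},{"xyz":[0,0,1],"delta_rot":[0,0,0]},{"xyz":[0,0,1],"delta_rot":[0,0,0]},{"xyz":[0,0,0],"delta_rot":[0,0,0]}]' 1
python3 -m inch '[{"xyz":[0,0,0],"delta_rot":[0,0,0]},{"xyz":[0,0,0],"delta_rot":[0,0,0]},{"xyz":[0,0,0],"delta_rot":[0,0,0]},{"xyz":[0,0,0],"delta_rot":[0,0,0]},{"xyz":[0,0,0],"delta_rot":[0,0,0]},{"xyz":[0,0,0],"delta_rot":[0,0,0]},{"xyz":[0,0,0],"delta_rot":[0,0,0]},{"xyz":[0,0,0],"delta_rot":[0,0,0]},{"xyz":[0,0,0],"delta_rot":[0,0,0]},{"xyz":[0,0,0],"delta_rot":[0,0,0]}]' -1 6
```

```text
clock: 3.2
position: [0.4661, -0.1826, 0.1628]
tcp_rot: [[-0.849, 0.529, -0.01], [0.529, 0.849, 0.006], [0.012, 0.0, -1.0]]
contact_force: [-2.4, 1.0, -1.4]
finger_gap: 0.087
grasp_force: 0.0
clock: 4.03
position: [0.4692, -0.1858, 0.1696]
tcp_rot: [[-0.847, 0.532, -0.0], [0.532, 0.847, 0.0], [0.0, 0.0, -1.0]]
contact_force: [0.2, 0.0, 0.5]
finger_gap: 0.0279
grasp_force: 0.0
```

```bash
python3 -m inch '[{"xyz":[0,0,0],"delta_rot":[0,0,0]},{"xyz":[0,0,0],"delta_rot":[0,0,0]},{"xyz":[0,0,0],"delta_rot":[0,0,0]},{"xyz":[0,0,0],"delta_rot":[0,0,0]},{"xyz":[0,0,0],"delta_rot":[0,0,0]},{"xyz":[0,0,0],"delta_rot":[0,0,0]}]' -1 6
python3 -m inch '[{"xyz":[-0.11,0.25,0],"delta_rot":[0,0,0]},{"xyz":[-0.11,0.25,0],"delta_rot":[0,0,0]},{"xyz":[-0.03,0.27,0],"delta_rot":[0,0,0]},{"xyz":[-0.03,0.27,0],"delta_rot":[0,0,0]},{"xyz":[0.04,0.27,0],"delta_rot":[0,0,0]},{"xyz":[0.04,0.27,0],"delta_rot":[0,0,0]},{"xyz":[0.12,0.235,0],"delta_rot":[0,0,0]},{"xyz":[0.12,0.235,0],"delta_rot":[0,0,0]},{"xyz":[0.07,0.11,0],"delta_rot":[0,0,0]},{"xyz":[0,0,0],"delta_rot":[0,0,0]},{"xyz":[0,0,0],"delta_rot":[0,0,0]},{"xyz":[0,0,0],"delta_rot":[0,0,0]}]'
python3 - <<'E'
from h import *
s=ctrl.state();cv2.imwrite('pics/s2.png',cv2.resize(cv2.convertScaleAbs(ctrl.capture('scene')[180:330,200:400],alpha=1.6),None,fx=4,fy=4)); print(s['position'],s['contact_force'])
E
```

```text
clock: 4.53
position: [0.4692, -0.1858, 0.1696]
tcp_rot: [[-0.847, 0.532, -0.0], [0.532, 0.847, -0.0], [0.0, -0.0, -1.0]]
contact_force: [0.1, -0.1, 0.1]
finger_gap: 0.0008
grasp_force: 0.0
clock: 5.53
position: [0.5009, -0.1294, 0.1697]
tcp_rot: [[-0.847, 0.532, 0.0], [0.532, 0.847, -0.0], [-0.0, -0.0, -1.0]]
contact_force: [0.5, 0.1, 0.5]
finger_gap: 0.0007
grasp_force: 0.0
[ 0.50086426 -0.1293925   0.1697432 ] [0.53185387 0.07464007 0.50185276]
```

View pics/s2.png

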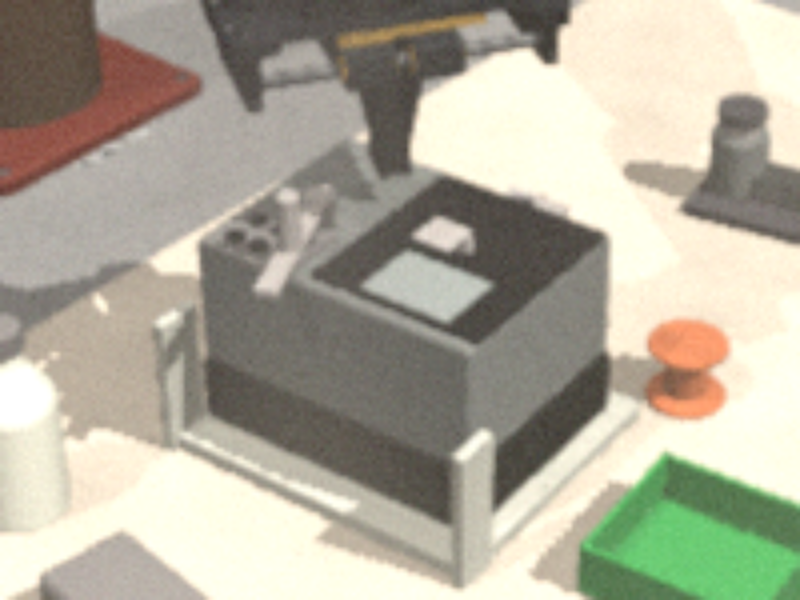

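The scene crop shows the latch still open: knob top at raw (272,229), fingertip at raw about (298,222). The grip missed the knob, so I'll triangulate it.

```bash
python3 - <<'E'
from h import *
np.set_printoptions(precision=4,suppress=True)
s=ctrl.state(); print('tcp',proj('scene',s['position']),proj('top',s['position']))
def tri(a,b):
    (o1,d1),(o2,d2)=ray('top',*a),ray('scene',*b)
    A=np.stack([d1,-d2],1); k=np.linalg.lstsq(A,o2-o1,rcond=None)[0]; p,q=o1+k[0]*d1,o2+k[1]*d2; return (p+q)/2,np.linalg.norm(p-q)
S=lambda x,y:(200+x/4,180+y/4)
print('knob',tri((385.2,267.6),S(289,193)))
print('knobtop pred',proj('scene',[.4698,-.1862,.191]),'arm end?',S(266,290))
print('spool',tri((277.2,213.2),S(688,345)))
E
grep -c . h.py; python3 -c "
from workcell import ctrl
print(ctrl.calibration('top'),ctrl.calibration('scene'))"
```

```text
tcp [296.4933 230.4827] [351.4384 252.7626]
knob (array([ 0.4724, -0.1838,  0.1906]), np.float64(0.00690930426758074))
knobtop pred [269.1315 228.2173] arm end? (266.5, 252.5)
spool (array([0.614 , 0.0166, 0.037 ]), np.float64(0.008173512029204227))
12
{'fovy': 50.31160652547763, 'cx': 318.31061186587243, 'cy': 239.18803133230824, 'rvec': array([ 2.10137165, -2.1348978 ,  0.22250095]), 'tvec': array([-0.06255014,  0.55105448,  0.9849997 ])} {'fovy': 46.75722044306382, 'cx': 324.1613178641141, 'cy': 242.88716282050444, 'rvec': array([ 2.05906721,  0.73072988, -0.38168555]), 'tvec': array([-0.37335006, -0.1197095 ,  1.71329126])}
```

```bash
python3 - <<'E'
from h import *
s=cv2.convertScaleAbs(ctrl.capture('scene')[190:250,250:330],alpha=2.2); t=cv2.convertScaleAbs(ctrl.capture('top')[190:310,290:410],alpha=2.2)
im=np.zeros((600,800,3),np.uint8); im[:300,:400]=cv2.resize(s,(400,300)); im[:400,400:]=cv2.resize(t,(400,400))
cv2.drawMarker(im,(int((296.5-250)*5),int((230.5-190)*5)),(0,0,255),0,12)
cv2.imwrite('pics/z3.png',im)
print(ctrl.state()['position'],ctrl.state()['q'])
E
```

```text
[ 0.50085683 -0.1295549   0.169686  ] [-2.32371692e+01 -9.86442652e-01  1.05102111e+02 -6.13204070e-03
  7.58774260e+01 -8.10608342e+01]
```

View pics/z3.png

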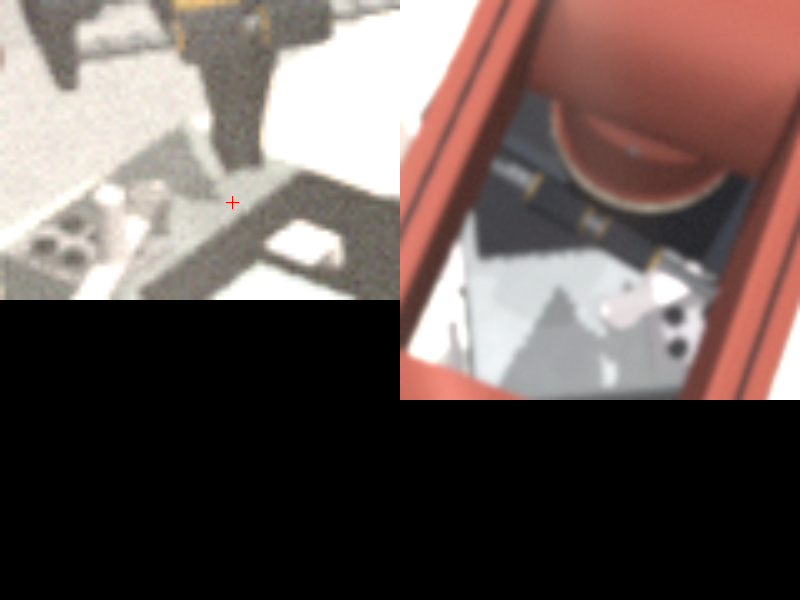

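The zoom shows the fingertip ending at scene raw (298,223), about 7 px above the predicted TCP mark at (296,230). That means either the pose reading or a camera is off, so I'll check with the wrist view.

```bash
python3 - <<'E'
from h import *
np.set_printoptions(precision=4,suppress=True)
s=ctrl.state(); C=cam('wrist'); p=s['position']; R=s['tcp_rot']
w=ctrl.capture('wrist'); im=cv2.convertScaleAbs(w,alpha=1.8)
def mk(q,c):
    u=proj('wrist',q,C); print(u); cv2.drawMarker(im,(int(u[0]),int(u[1])),c,0,14)
mk(p,(0,0,255)); mk(p-.02*R[:,2],(0,255,255)); mk([.4698,-.1862,.191],(0,255,0)); mk([.4472,-.137,.157],(255,0,0))
cv2.imwrite('pics/w4.png',im)
print('scene tip at z.17',onz('scene',298,223.3,.17),'wristcam in tool',R.T@(-C[3].T@C[4]-p))
print('rail pred',[proj('top',p+[0,0,h]) for h in(.08,.1,.13)])
E
```

```text
[317.1403 274.5717]
[316.926  289.7155]
[183.2848 298.2279]
[252.2694 193.7045]
scene tip at z.17 [ 0.4832 -0.104   0.17  ] wristcam in tool [ 0.0735  0.0011 -0.1882]
rail pred [array([354.8225, 244.2711]), array([355.7612, 241.8962]), array([357.2562, 238.1139])]
```

View pics/w4.png

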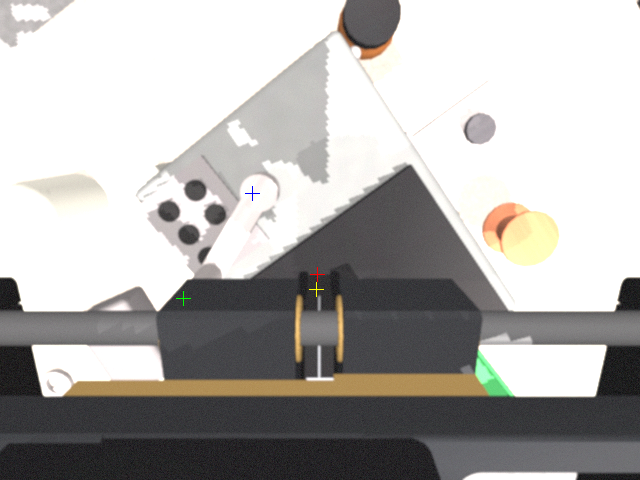

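The wrist view shows the latch pivot at (258,190), the bolt at (481,128), and the shut fingertip's near edge at row ~272. Intersecting the scene ray with the tool axis, and checking the fingertip's shadow, puts the visible tip about 18 mm above the stated TCP. The fingers therefore passed over the knob, so I'll go lower, carefully.

```bash
python3 -m inch '[{"xyz":[0,0,-1],"delta_rot":[0,0,0]},{"xyz":[-0.05,-0.7,-0.2],"delta_rot":[0,0,0]},{"xyz":[-0.05,-0.7,0],"delta_rot":[0,0,0]},{"xyz":[-0.04,-0.7,0],"delta_rot":[0,0,0]},{"xyz":[0,0,0],"delta_rot":[0,0,0]},{"xyz":[0,0,0],"delta_rot":[0,0,0]},{"xyz":[0,0,0],"delta_rot":[0,0,0]},{"xyz":[0,0,0],"delta_rot":[0,0,0]},{"xyz":[0,0,0.5],"delta_rot":[0,0,0]},{"xyz":[0,0,0.5],"delta_rot":[0,0,0]},{"xyz":[0,0,0.3],"delta_rot":[0,0,0]},{"xyz":[0,0,0],"delta_rot":[0,0,0]}]' 0.2
python3 -m inch '[{"xyz":[0,0,0.15],"delta_rot":[0,0,0]},{"xyz":[0,0,0.1],"delta_rot":[0,0,0]},{"xyz":[0,0,0],"delta_rot":[0,0,0]},{"xyz":[0,0,0],"delta_rot":[0,0,0]}]'
python3 -m inch '[{"xyz":[0,0,0],"delta_rot":[0,0,0]},{"xyz":[0,0,0],"delta_rot":[0,0,0]},{"xyz":[0,0,0],"delta_rot":[0,0,0]},{"xyz":[0,0,0],"delta_rot":[0,0,0]},{"xyz":[0,0,0],"delta_rot":[0,0,0]},{"xyz":[0,0,0],"delta_rot":[0,0,0]},{"xyz":[0,0,0],"delta_rot":[0,0,0]},{"xyz":[0,0,0],"delta_rot":[0,0,0]},{"xyz":[0,0,0],"delta_rot":[0,0,0]},{"xyz":[0,0,0],"delta_rot":[0,0,0]},{"xyz":[0,0,0],"delta_rot":[0,0,0]},{"xyz":[0,0,0],"delta_rot":[0,0,0]}]' -1 6
```

```text
clock: 6.73
position: [0.4697, -0.1833, 0.1641]
tcp_rot: [[-0.847, 0.531, -0.004], [0.531, 0.847, 0.002], [0.004, -0.0, -1.0]]
contact_force: [0.4, -0.0, -0.6]
finger_gap: 0.052
grasp_force: 0.0
clock: 7.07
position: [0.4712, -0.1848, 0.1596]
tcp_rot: [[-0.847, 0.532, 0.001], [0.532, 0.847, -0.0], [-0.001, 0.0, -1.0]]
contact_force: [0.3, 0.3, 0.7]
finger_gap: 0.0521
grasp_force: 0.0
clock: 8.07
position: [0.4709, -0.1846, 0.1591]
tcp_rot: [[-0.847, 0.532, -0.0], [0.532, 0.847, 0.0], [0.0, 0.0, -1.0]]
contact_force: [-0.6, 0.7, 0.1]
finger_gap: 0.0135
grasp_force: 6.0
```

The knob is gripped (gap 13.5 mm, force 6 N). Now the arc.

```bash
python3 -m inch '[{"xyz":[-0.11,0.25,0],"delta_rot":[0,0,0]},{"xyz":[-0.11,0.25,0],"delta_rot":[0,0,0]},{"xyz":[-0.03,0.27,0],"delta_rot":[0,0,0]},{"xyz":[-0.03,0.27,0],"delta_rot":[0,0,0]},{"xyz":[0.04,0.27,0],"delta_rot":[0,0,0]},{"xyz":[0.04,0.27,0],"delta_rot":[0,0,0]},{"xyz":[0.12,0.235,0],"delta_rot":[0,0,0]},{"xyz":[0.12,0.235,0],"delta_rot":[0,0,0]},{"xyz":[0.05,0.08,0],"delta_rot":[0,0,0]},{"xyz":[0,0,0],"delta_rot":[0,0,0]},{"xyz":[0,0,0],"delta_rot":[0,0,0]},{"xyz":[0,0,0],"delta_rot":[0,0,0]}]'
```

```text
clock: 9.07
position: [0.5029, -0.1298, 0.1593]
tcp_rot: [[-0.847, 0.532, 0.001], [0.532, 0.847, -0.002], [-0.002, -0.001, -1.0]]
contact_force: [1.7, -5.0, -0.0]
finger_gap: 0.0134
grasp_force: 6.0
```

The latch is against its stop, with about 5 N of reaction. I'll release it and go to the jack.

```bash
python3 -m inch '[{"xyz":[0,0,0],"delta_rot":[0,0,0]},{"xyz":[0,0,0],"delta_rot":[0,0,0]},{"xyz":[0,0,0],"delta_rot":[0,0,0]},{"xyz":[0,0,0],"delta_rot":[0,0,0]},{"xyz":[0,0,-1],"delta_rot":[0,0,0]},{"xyz":[0,0,-1],"delta_rot":[0,0,0]},{"xyz":[0,0,-1],"delta_rot":[0,0,0]},{"xyz":[0,0.3,-1],"delta_rot":[0,0,0]},{"xyz":[0.28,0.9,0],"delta_rot":[0,0,1]},{"xyz":[0,0,0],"delta_rot":[0,0,-1]},{"xyz":[0.28,0.9,0],"delta_rot":[0,0,0]},{"xyz":[0.28,0.9,0],"delta_rot":[0,0,0]}]' 1
python3 -m inch '[{"xyz":[0.28,0.9,0],"delta_rot":[0,0,0]},{"xyz":[0.28,0.9,0],"delta_rot":[0,0,0]},{"xyz":[0.28,0.9,0],"delta_rot":[0,0,0]},{"xyz":[0.28,0.9,0],"delta_rot":[0,0,0]},{"xyz":[0.28,0.9,0],"delta_rot":[0,0,0]},{"xyz":[0.28,0.9,0],"delta_rot":[0,0,0]},{"xyz":[0.28,0.9,0],"delta_rot":[0,0,0]},{"xyz":[0.28,0.9,0],"delta_rot":[0,0,0]},{"xyz":[0.28,0.9,0],"delta_rot":[0,0,0]},{"xyz":[0.28,0.9,0],"delta_rot":[0,0,0]},{"xyz":[0,0,0],"delta_rot":[0,0,1]},{"xyz":[0,0,0],"delta_rot":[0,0,1]}]'
python3 -m inch '[{"xyz":[0,0,0],"delta_rot":[0,0,1]},{"xyz":[0,0,0],"delta_rot":[0,0,1]},{"xyz":[0,0,0],"delta_rot":[0,0,1]},{"xyz":[0,0,0],"delta_rot":[0,0,1]},{"xyz":[0,0,0],"delta_rot":[0,0,1]},{"xyz":[0,0,0],"delta_rot":[0,0,1]},{"xyz":[0,0,0],"delta_rot":[0,0,1]},{"xyz":[0,0,0],"delta_rot":[0,0,1]},{"xyz":[0,0,0],"delta_rot":[0,0,1]},{"xyz":[0,0,0],"delta_rot":[0,0,1]},{"xyz":[0,0,0],"delta_rot":[0,0,1]},{"xyz":[0,0,0],"delta_rot":[0,0,1]}]'
python3 -m inch '[{"xyz":[0,0,0],"delta_rot":[0,0,1]},{"xyz":[0,0,0],"delta_rot":[0,0,1]},{"xyz":[0,0,0],"delta_rot":[0,0,1]},{"xyz":[0,0,0],"delta_rot":[0,0,1]},{"xyz":[0,0,0],"delta_rot":[0,0,1]},{"xyz":[0,0,0],"delta_rot":[0,0,0.82]},{"xyz":[0,0,0],"delta_rot":[0,0,0]},{"xyz":[0,0,0],"delta_rot":[0,0,0]}]'
python3 - <<'E'
from h import *
np.set_printoptions(precision=4,suppress=True)
s=ctrl.state(); C=cam('wrist'); p=s['position']; R=s['tcp_rot']; print(p,np.degrees(np.arctan2(R[1,1],R[0,1])))
w=ctrl.capture('wrist'); t=ctrl.capture('top')
a=cv2.convertScaleAbs(t[190:330,260:420],alpha=1.6)
for q,z in((.4472,-.137),.157),((.4908,-.0042),.105),((.6047,.253),.078),((.5029,.2286),.075): print(q,proj('wrist',[*q,z],C))
im=np.zeros((600,800,3),np.uint8); im[:360,:480]=cv2.resize(cv2.convertScaleAbs(w,alpha=1.6),(480,360)); im[:280,480:]=cv2.resize(a,(320,280),interpolation=2); cv2.imwrite('pics/c5.png',im); cv2.imwrite('pics/t5.png',t);cv2.imwrite('pics/w5.png',w)
E
```

```text
clock: 10.07
position: [0.5292, -0.0392, 0.2792]
tcp_rot: [[-0.846, 0.533, 0.0], [0.533, 0.846, 0.0], [0.0, 0.0, -1.0]]
contact_force: [0.5, -0.4, 0.3]
finger_gap: 0.0835
grasp_force: 0.0
clock: 11.07
position: [0.6012, 0.2359, 0.2782]
tcp_rot: [[-0.694, 0.72, -0.002], [0.72, 0.694, 0.0], [0.001, -0.001, -1.0]]
contact_force: [0.3, -0.3, 0.8]
finger_gap: 0.0868
grasp_force: 0.0
clock: 12.07
position: [0.6013, 0.234, 0.2787]
tcp_rot: [[0.626, 0.78, -0.001], [0.78, -0.626, 0.0], [-0.001, -0.001, -1.0]]
contact_force: [0.3, 0.4, 0.3]
finger_gap: 0.0873
grasp_force: 0.0
clock: 12.73
position: [0.6014, 0.2339, 0.2788]
tcp_rot: [[0.979, 0.204, -0.001], [0.204, -0.979, 0.0], [-0.001, -0.0, -1.0]]
contact_force: [0.8, -1.1, 0.7]
finger_gap: 0.087
grasp_force: 0.0
[0.6014 0.2339 0.2788] -78.23089496028203
(0.4472, -0.137) [649.0575 440.0714]
(0.4908, -0.0042) [512.7358 350.1169]
(0.6047, 0.253) [302.4599 197.0464]
(0.5029, 0.2286) [306.4402 288.7643]
```

View pics/c5.png

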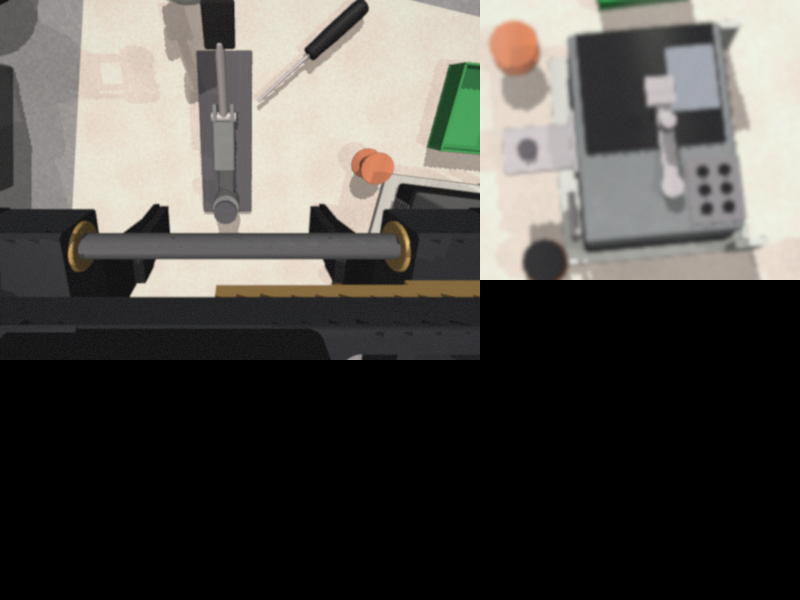

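The top crop shows the latch arm in its catch, and the wrist view shows the jack with its housing at about (299,193), against a predicted (302,197). I'll pin down the jack pose numerically.

```bash
python3 - <<'E'
from h import *
np.set_printoptions(precision=4,suppress=True)
C=cam('wrist'); w=cv2.imread('pics/w5.png'); g=cv2.cvtColor(w,cv2.COLOR_BGR2GRAY)
hc=cv2.HoughCircles(cv2.medianBlur(g[230:320,255:350],3),cv2.HOUGH_GRADIENT,1,20,param1=60,param2=12,minRadius=12,maxRadius=24)
if hc is not None:
  for x,y,r in hc[0][:4]: print('circ',x+255,y+230,r,onz('wrist',x+255,y+230,.075,C))
# base plate: dark bluish-grey region, rectangle fit
m=((g<75)&(g>25)).astype(np.uint8); m[278:]=0; m[:60]=0; m[:,:240]=0; m[:,350:]=0
m=cv2.morphologyEx(m,cv2.MORPH_OPEN,np.ones((5,5)))
print('row/col of base mask edges')
for r in range(80,278,18):
    c=np.where(m[r])[0]; print(r,c.min() if len(c) else None,c.max() if len(c) else None,g[r,262:340:6])
print('col 325',g[60:300:6,325])
s=ctrl.state(); print(s['position'])
for uv,z in (((268,67),.01),((336,67),.01),((272,282),.01),((336,282),.01),((289,163),.078),((311,163),.078),((289,224),.078),((311,224),.078)): print(uv,onz('wrist',*uv,z,C))
E
```

```text
circ 299.5 279.5 18.5 [0.5124 0.2383 0.075 ]
row/col of base mask edges
80 262 335 [70 43 46 46 52 90 68 63 64 63 65 64 62]
98 263 334 [84 43 43 44 46 88 76 62 63 64 64 63 62]
116 264 334 [85 39 47 45 52 84 78 62 61 62 63 65 63]
134 264 334 [91 56 60 59 58 77 85 63 62 63 62 64 63]
152 266 334 [135  57  58  71  87 107  88 124  90  52  65  65  63]
170 267 334 [133  57  58  61  86  86  89  85  77  47  61  62  64]
188 268 334 [135  68  57  59  84  88  88  87  81  61  65  63  62]
206 269 334 [140  84  61  60  80  87  86  85  82  62  62  62  61]
224 270 334 [143 107  62  64  78  85  87  87  80  62  66  64  66]
242 270 334 [136 123  57  59  60  53  59  61  52  62  63  62  70]
260 271 334 [143 133  60  57  57  56  66  64  55  47  62  62  72]
col 325 [139 121  65  66  64  65  63  63  65  64  63  64  63  64  60  63  64  62
  63  62  63  64  63  63  62  60  62  64  60  63  62  62  63  64  63  59
  63  85 143 143]
[0.6016 0.2338 0.2789]
(268, 67) [0.7295 0.3195 0.01  ]
(336, 67) [0.7451 0.2449 0.01  ]
(272, 282) [0.4751 0.2709 0.01  ]
(336, 282) [0.4921 0.1891 0.01  ]
(289, 163) [0.6364 0.2731 0.078 ]
(311, 163) [0.641  0.2511 0.078 ]
(289, 224) [0.5736 0.2614 0.078 ]
(311, 224) [0.5783 0.2385 0.078 ]
```

```bash
python3 -m inch '[{"xyz":[0.29,-0.64,0],"delta_rot":[0,0,0]},{"xyz":[0,0,0.8],"delta_rot":[0,0,0]},{"xyz":[0,0,1],"delta_rot":[0,0,0]},{"xyz":[0,0,1],"delta_rot":[0,0,0]},{"xyz":[0,0,1],"delta_rot":[0,0,0]},{"xyz":[0,0,1],"delta_rot":[0,0,0]},{"xyz":[0,0,1],"delta_rot":[0,0,0]},{"xyz":[0,0,0.8],"delta_rot":[0,0,0]},{"xyz":[0,0,0.7],"delta_rot":[0,0,0]},{"xyz":[0,0,0.6],"delta_rot":[0,0,0]},{"xyz":[0,0,0.4],"delta_rot":[0,0,0]},{"xyz":[0,0,0],"delta_rot":[0,0,0]}]' 1
python3 -m inch '[{"xyz":[0,0,0.15],"delta_rot":[0,0,0]},{"xyz":[0,0,0],"delta_rot":[0,0,0]},{"xyz":[0,0,0],"delta_rot":[0,0,0]}]'
python3 -m inch '[{"xyz":[0,0,0],"delta_rot":[0,0,0]},{"xyz":[0,0,0],"delta_rot":[0,0,0]},{"xyz":[0,0,0],"delta_rot":[0,0,0]},{"xyz":[0,0,0],"delta_rot":[0,0,0]},{"xyz":[0,0,0],"delta_rot":[0,0,0]},{"xyz":[0,0,0],"delta_rot":[0,0,0]},{"xyz":[0,0,0],"delta_rot":[0,0,0]},{"xyz":[0,0,0],"delta_rot":[0,0,0]},{"xyz":[0,0,0],"delta_rot":[0,0,0]},{"xyz":[0,0,0],"delta_rot":[0,0,0]},{"xyz":[0,0,0],"delta_rot":[0,0,0]},{"xyz":[0,0,0],"delta_rot":[0,0,0]}]' -1 45
```

```text
clock: 13.83
position: [0.6039, 0.2535, 0.0265]
tcp_rot: [[0.979, 0.202, -0.006], [0.202, -0.979, -0.002], [-0.006, 0.0, -1.0]]
contact_force: [-0.1, -0.3, -1.8]
finger_gap: 0.0873
grasp_force: 0.0
clock: 14.08
position: [0.6074, 0.2546, 0.027]
tcp_rot: [[0.98, 0.201, 0.002], [0.201, -0.98, 0.001], [0.002, -0.0, -1.0]]
contact_force: [0.8, -0.3, 0.4]
finger_gap: 0.0873
grasp_force: 0.0
clock: 15.08
position: [0.6063, 0.2549, 0.0256]
tcp_rot: [[0.98, 0.201, -0.0], [0.201, -0.98, 0.001], [0.0, -0.001, -1.0]]
contact_force: [0.2, 3.9, -0.3]
finger_gap: 0.0296
grasp_force: 45.0
```

The housing is gripped. Next I'll lift it slightly, since the saddle must stay below the pad, back away from the screwdriver and rotate. Meanwhile I'll refine the target.

```bash
python3 -m inch '[{"xyz":[0,0,-0.2],"delta_rot":[0,0,0]},{"xyz":[0,0,0],"delta_rot":[0,0,0]},{"xyz":[0,0,0],"delta_rot":[0,0,0]},{"xyz":[-0.4,0,0],"delta_rot":[0,0,0]},{"xyz":[-0.6,0,0],"delta_rot":[0,0,0]},{"xyz":[-0.6,0,0],"delta_rot":[0,0,0]},{"xyz":[-0.6,0,0],"delta_rot":[0,0,0]},{"xyz":[-0.6,0,0],"delta_rot":[0,0,0]},{"xyz":[-0.4,0,0],"delta_rot":[0,0,0]},{"xyz":[0,0,0],"delta_rot":[0,0,0]}]'
python3 - <<'E'
from h import *
np.set_printoptions(precision=4,suppress=True)
t=cv2.imread('pics/t5.png'); C=cam('top')
b=cv2.cvtColor(t[250:280,268:300],cv2.COLOR_BGR2GRAY); b=cv2.resize(b,None,fx=8,fy=8,interpolation=2)
m=(b<b.max()*.62).astype(np.uint8)
n,l,st,ce=cv2.connectedComponentsWithStats(m)
for i in range(1,n):
    if st[i,4]>800:
        u=268+(ce[i,0]-3.5)/8; v=250+(ce[i,1]-3.5)/8; print('blob',st[i],u,v,onz('top',u,v,.105,C))
g=cv2.cvtColor(t,cv2.COLOR_BGR2GRAY)
print(g[240,285:315],g[295,285:320])
for u in (296,298,300,302): print(u,onz('top',u,240,.012,C))
w=cv2.imread('pics/w4.png'); 
E
```

```text
clock: 15.92
position: [0.5082, 0.2338, 0.0299]
tcp_rot: [[0.98, 0.201, -0.006], [0.201, -0.98, -0.002], [-0.006, 0.001, -1.0]]
contact_force: [-0.4, -0.0, -9.1]
finger_gap: 0.0298
grasp_force: 45.0
blob [  89   79   74   85 5063] 283.4639171439858 264.65061475409834 [ 0.4911 -0.0031  0.105 ]
[ 94  94  94  96  99 107 119 130 136 138 136 133 134 134 134 135 135 133
 122  96  66  62  77  85  80  65  43  31  29  30] [136 137 138 138 138 137 136 137 137 137 137 137 138 137 132 126 121 114
 102  87  78  74  73  79  82  69  68  82  91  93  93  94  94  95  95]
296 [ 0.558  -0.0242  0.012 ]
298 [ 0.5579 -0.0285  0.012 ]
300 [ 0.5579 -0.0327  0.012 ]
302 [ 0.5578 -0.037   0.012 ]
```

```bash
python3 -m inch '[{"xyz":[0,0,0],"delta_rot":[0,0,-0.75]},{"xyz":[0,0,0],"delta_rot":[0,0,-0.75]},{"xyz":[0,0,0],"delta_rot":[0,0,-0.75]},{"xyz":[0,0,0],"delta_rot":[0,0,-0.75]},{"xyz":[0,0,0],"delta_rot":[0,0,-0.75]},{"xyz":[0,0,0],"delta_rot":[0,0,-0.75]},{"xyz":[0,0,0],"delta_rot":[0,0,-0.75]},{"xyz":[0,0,0],"delta_rot":[0,0,-0.75]},{"xyz":[0,0,0],"delta_rot":[0,0,-0.75]},{"xyz":[0,0,0],"delta_rot":[0,0,-0.75]},{"xyz":[0,0,0],"delta_rot":[0,0,-0.75]},{"xyz":[0,0,0],"delta_rot":[0,0,-0.75]}]'
python3 -m inch '[{"xyz":[0,0,0],"delta_rot":[0,0,-0.71]},{"xyz":[0,0,0],"delta_rot":[0,0,-0.71]},{"xyz":[0,0,0],"delta_rot":[0,0,-0.71]},{"xyz":[0,0,0],"delta_rot":[0,0,-0.71]},{"xyz":[0,0,0],"delta_rot":[0,0,0]},{"xyz":[0,0,0],"delta_rot":[0,0,0]},{"xyz":[0,0,0],"delta_rot":[0,0,0]}]'
python3 - <<'E'
from h import *
s=ctrl.state(); cv2.imwrite('pics/t6.png',ctrl.capture('top')); sc=ctrl.capture('scene'); cv2.imwrite('pics/s6.png',sc); w=ctrl.capture('wrist'); cv2.imwrite('pics/w6.png',w)
C=cam('wrist')
im=np.zeros((600,800,3),np.uint8); im[:360,:480]=cv2.resize(cv2.convertScaleAbs(w,alpha=1.6),(480,360)); im[360:,:400]=cv2.resize(cv2.convertScaleAbs(sc[200:320,320:520],alpha=1.7),(400,240)); im[:440,480:]=cv2.resize(cv2.convertScaleAbs(cv2.imread('pics/t6.png')[130:350,160:320],alpha=1.7),(320,440)); cv2.imwrite('pics/c6.png',im)
for p in ([.491,-.003,.105],s['position']): print(proj('wrist',p,C))
print(s['position'],s['tcp_rot'])
E
```

```text
clock: 16.92
position: [0.5127, 0.2346, 0.0312]
tcp_rot: [[0.281, 0.96, -0.0], [0.96, -0.281, -0.0], [-0.001, -0.0, -1.0]]
contact_force: [1.5, -0.0, -7.5]
finger_gap: 0.0297
grasp_force: 45.0
clock: 17.5
position: [0.5125, 0.2348, 0.0314]
tcp_rot: [[-0.049, 0.999, -0.0], [0.999, 0.049, -0.0], [-0.0, -0.0, -1.0]]
contact_force: [-0.2, -1.3, -8.3]
finger_gap: 0.0299
grasp_force: 45.0
[253.88517562 757.91907678]
[319.06308843 275.36080086]
[0.5124843  0.23481925 0.03141762] [[-4.94992909e-02  9.98774143e-01 -1.79891460e-04]
 [ 9.98774144e-01  4.94992579e-02 -1.83091137e-04]
 [-1.73962200e-04 -1.88733820e-04 -9.99999967e-01]]
```

View pics/c6.png

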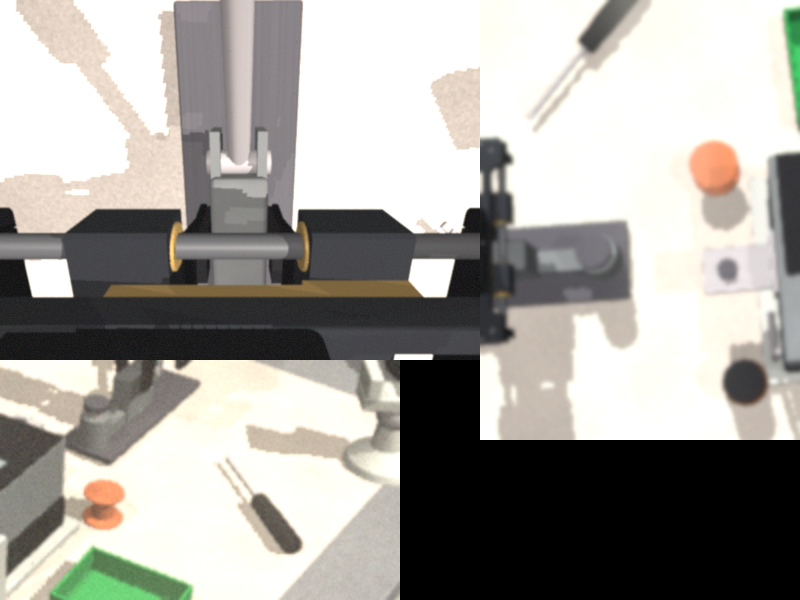

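The top crop shows the jack lined up: saddle at raw about (221,256), base end at about (235,260), and bolt at (284,264.5).

```bash
python3 - <<'E'
from h import *
np.set_printoptions(precision=4,suppress=True)
t=cv2.imread('pics/t6.png'); C=cam('top'); g=cv2.cvtColor(t,cv2.COLOR_BGR2GRAY)
r=cv2.resize(g[235:275,200:240],None,fx=6,fy=6,interpolation=2)
hc=cv2.HoughCircles(cv2.medianBlur(r,5),cv2.HOUGH_GRADIENT,1,30,param1=50,param2=15,minRadius=45,maxRadius=70)
if hc is not None:
  for x,y,q in hc[0][:4]: print('circ',200+x/6,235+y/6,q/6,onz('top',200+x/6,235+y/6,.08,C))
print('eye',onz('top',221,256,.08,C),'expected r px',.018*511/.996)
s=ctrl.state();R=s['tcp_rot']; sad=s['position']-R[:,0]*.0995; print('kin saddle',sad)
print('base end',onz('top',234.5,262,.015,C),'bolt',onz('top',283.5,264.6,.105,C))
# base near-edge points in crop
print([onz('top',160+(x-480)/2,130+y/2,.015,C) for x,y in((625,222),(535,230),(631,298),(540,305))])
E
```

```text
eye [0.5142 0.1216 0.08  ] expected r px 9.234939759036143
kin saddle [0.5175 0.1356 0.0316]
base end [0.5122 0.105  0.015 ] bolt [ 0.4912 -0.0032  0.105 ]
[array([0.5573, 0.11  , 0.015 ]), array([0.5501, 0.2047, 0.015 ]), array([0.4764, 0.1023, 0.015 ]), array([0.4705, 0.1968, 0.015 ])]
```

```bash
python3 - <<'E'
from h import *
np.set_printoptions(precision=4,suppress=True)
t=cv2.imread('pics/t6.png'); g=cv2.cvtColor(t,cv2.COLOR_BGR2GRAY)
for r in range(240,284,3): print(r,g[r,202:242])
for p in ([.5175,.1356,.0808],[.517,.1316,.0808]): print('pred disc',proj('top',p))
E
python3 - <<'E'
import cv2
t=cv2.imread('pics/t6.png'); cv2.imwrite('pics/c7.png',cv2.resize(cv2.convertScaleAbs(t[230:290,190:300],alpha=2.2),(770,420),interpolation=cv2.INTER_CUBIC))
E
```

```text
240 [156 154 154 154 152 152 152 151 148 144 142 141 138 137 137 137 136 135
 135 134 132 131 127 121 118 116 113 111 113 114 118 132 149 156 157 158
 156 156 155 155]
243 [ 83  81  80  81  79  77  76  76  75  74  75  75  75  75  75  74  74  75
  75  75  74  75  74  75  74  75  76  76  77  78  82 106 137 153 157 158
 158 157 155 154]
246 [ 70  70  70  71  70  71  71  71  71  72  72  72  72  72  73  74  73  74
  74  75  76  75  75  74  74  75  75  76  76  76  75  86 112 140 154 158
 159 159 159 158]
249 [ 66  66  67  67  66  67  68  68  69  70  71  71  71  71  71  71  72  72
  72  73  75  77  80  82  78  75  76  76  77  77  76  81 101 127 149 157
 158 158 158 158]
252 [ 67  67  67  68  68  68  69  69  70  70  70  71  71  71  71  72  71  72
  72  72  72  71  73  81  86  80  70  70  73  74  74  78  97 126 149 157
 158 159 159 159]
255 [ 87  87  88  88  85  78  73  70  69  70  71  71  70  71  70  71  71  71
  72  72  72  71  68  74  87  86  71  58  61  69  73  77  97 127 150 158
 159 160 160 160]
258 [ 92  92  92  92  89  84  76  71  70  70  69  70  71  70  70  71  72  72
  71  71  69  6
[... 779 characters left out ...]
3  55  59  58  58  55  54  53  52  52  51  51
  52  52  52  52  52  53  52  54  54  55  54  56  56  59  75 103 130 150
 158 160 160 160]
276 [ 65  69  70  71  70  71  70  70  70  70  71  70  69  64  57  53  52  52
  51  52  53  53  54  53  54  54  54  55  55  55  56  58  73 106 137 153
 158 160 160 160]
279 [ 54  60  66  69  68  68  68  68  67  68  67  67  66  64  60  58  58  59
  61  60  61  62  63  64  66  68  69  72  75  77  80  84  91 107 128 148
 157 160 160 160]
282 [ 93  95  98 100 102 102 103 104 105 106 105 105 106 106 108 108 108 109
 109 110 110 109 110 110 110 110 110 112 112 112 112 112 113 114 119 133
 150 158 159 160]
pred disc [213.844  254.3675]
pred disc [215.8681 254.5864]
```

View pics/c7.png

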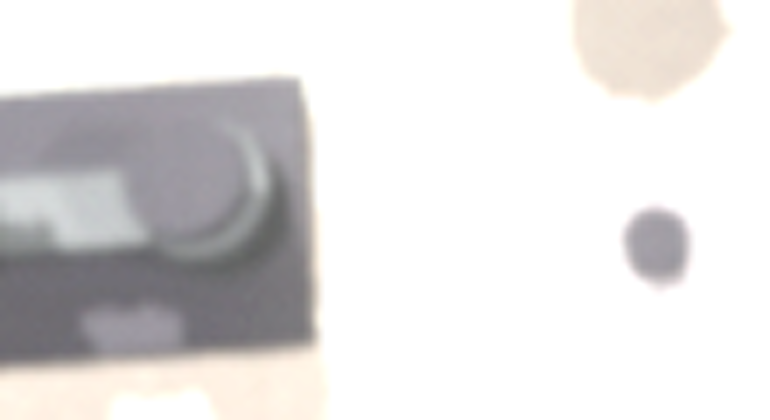

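The crop shows the saddle disc centred at raw (216.9,255.9), the base end at about 234 and the bolt at (283.9,264.9). From this same camera the move is (-24, -132) mm, which is tool x -130 mm and y -31 mm.

```bash
python3 -m inch '[{"xyz":[0,-0.5,0.07],"delta_rot":[0,0,0]},{"xyz":[0,-0.53,0],"delta_rot":[0,0,0]},{"xyz":[-0.5,0,0],"delta_rot":[0,0,0]},{"xyz":[-0.6,0,0],"delta_rot":[0,0,0]},{"xyz":[-0.6,0,0],"delta_rot":[0,0,0]},{"xyz":[-0.6,0,0],"delta_rot":[0,0,0]},{"xyz":[-0.5,0,0],"delta_rot":[0,0,0]},{"xyz":[-0.4,0,0],"delta_rot":[0,0,0]},{"xyz":[-0.3,0,0],"delta_rot":[0,0,0]},{"xyz":[-0.25,0,0],"delta_rot":[0,0,0]},{"xyz":[0,0,0],"delta_rot":[0,0,0]}]'
python3 -m inch '[{"xyz":[-0.2,0,0],"delta_rot":[0,0,0]},{"xyz":[-0.2,0,0],"delta_rot":[0,0,0]},{"xyz":[-0.19,0,0],"delta_rot":[0,0,0]},{"xyz":[0,0,0],"delta_rot":[0,0,0]},{"xyz":[0,0,0],"delta_rot":[0,0,0]}]'
```

```text
clock: 18.57
position: [0.4876, 0.1199, 0.0296]
tcp_rot: [[-0.051, 0.999, 0.0], [0.999, 0.051, -0.0], [-0.0, 0.0, -1.0]]
contact_force: [0.5, -0.6, -7.1]
finger_gap: 0.0296
grasp_force: 45.0
clock: 18.98
position: [0.4883, 0.1032, 0.0295]
tcp_rot: [[-0.052, 0.999, -0.0], [0.999, 0.052, 0.0], [0.0, -0.0, -1.0]]
contact_force: [-0.5, 0.1, -8.4]
finger_gap: 0.0299
grasp_force: 45.0
```

There's no bump and it's on target, so lower and release, then check from the top.

```bash
python3 -m inch '[{"xyz":[0,0,0.1],"delta_rot":[0,0,0]},{"xyz":[0,0,0.05],"delta_rot":[0,0,0]},{"xyz":[0,0,0],"delta_rot":[0,0,0]},{"xyz":[0,0,0],"delta_rot":[0,0,0]}]'
python3 -m inch '[{"xyz":[0,0,0],"delta_rot":[0,0,0]},{"xyz":[0,0,0],"delta_rot":[0,0,0]},{"xyz":[0,0,0],"delta_rot":[0,0,0]},{"xyz":[0,0,0],"delta_rot":[0,0,0]},{"xyz":[0,0,0],"delta_rot":[0,0,0]},{"xyz":[0,0,-1],"delta_rot":[0,0,0]},{"xyz":[0,0,-1],"delta_rot":[0,0,0]},{"xyz":[0,0,-1],"delta_rot":[0,0,0]},{"xyz":[0,0,-1],"delta_rot":[0,0,0]},{"xyz":[0,0,-1],"delta_rot":[0,0,0]},{"xyz":[0,0,0],"delta_rot":[0,0,0]}]' 1
python3 - <<'E'
from h import *
np.set_printoptions(precision=4,suppress=True)
t=ctrl.capture('top'); cv2.imwrite('pics/t8.png',t); w=ctrl.capture('wrist'); cv2.imwrite('pics/w8.png',w); C=cam('wrist'); s=ctrl.state(); p=s['position']; print(p)
u=s['tcp_rot'][:,0]; pad=np.array([.4883,.1032,0])+u*(.1495+.0)  # jack x=-10-... 
hp=np.array([.4883,.1032,.129])+u*(.152-.0095); hp[2]=.129; print('handle pad pred',hp,proj('wrist',hp,C),proj('top',hp))
b=onz('wrist',320,100,.129,C); print(b)
gw=cv2.cvtColor(w,cv2.COLOR_BGR2GRAY); v=int(proj('wrist',hp,C)[1]); uu=int(proj('wrist',hp,C)[0])
for r in range(max(0,v-30),min(480,v+40),10): print(r,gw[r,max(0,uu-60):uu+60:6])
g=cv2.cvtColor(t,cv2.COLOR_BGR2GRAY); uv=proj('top',hp).astype(int); 
for r in range(uv[1]-22,uv[1]+24,4): print(r,g[r,uv[0]-34:uv[0]+34:2])
E
```

```text
clock: 19.32
position: [0.4886, 0.1036, 0.0255]
tcp_rot: [[-0.052, 0.999, 0.0], [0.999, 0.052, 0.0], [0.0, 0.0, -1.0]]
contact_force: [-1.9, 0.8, -1.0]
finger_gap: 0.0296
grasp_force: 45.0
clock: 20.23
position: [0.4926, 0.1036, 0.1823]
tcp_rot: [[-0.052, 0.999, 0.012], [0.999, 0.052, 0.001], [0.0, 0.012, -1.0]]
contact_force: [0.4, -0.4, 1.8]
finger_gap: 0.0857
grasp_force: 0.0
[0.4896 0.1034 0.1767]
handle pad pred [0.4809 0.2455 0.129 ] [316.2273   4.0266] [149.2949 270.1829]
[0.4856 0.1954 0.129 ]
0 [158 158 157 148  85  23  21  24  24  30  26  19  24  22  19 151 151 154
 146 153]
10 [156 158 155 145 109  24  25  22  25  22  22  22  25  24  24 149 148 151
 153 148]
20 [157 158 161 150 134  21  26  25  26  23  27  24  24  23  24 146 152 154
 152 151]
30 [155 158 159 150 142  22  24  27  23  28  25  26  24  25  28 160 162 161
 163 158]
40 [159 158 157 150 150  25  25  26  25  32  25  27  24  28  31 151 153 153
 155 151]
248 [ 27  24  26  26  26  26  25  47 121 149 152 155 156 160 162 162 161 162
 162 153 132 110  81  61  50  46  45  46  44  41  39  36  33  31]
252 [ 26  25  25  25 
[... 851 characters left out ...]
25  24  26  29  83 152 161 161 161 134  45  29  29  28  29  27
  27  26  26  26  28  26  32 103 155 159 154 104  71  70  71  72]
280 [ 25  24  24  25  25  33 111 167 167 161 159 145  99  82  81  82  82  82
  82  82  82  82  82  82  87 135 163 165 161 109  72  70  70  70]
284 [ 26  26  24  25  26  39 120 166 162 162 160 161 163 162 162 162 164 164
 165 166 164 165 167 166 166 165 166 166 162 112  74  72  74  74]
288 [ 24  27  24  26  26  54 135 160 160 162 161 162 164 162 162 162 163 164
 163 165 164 165 166 164 166 166 164 166 161 111  77  75  75  75]
292 [ 25  23  25  23  28  67 147 161 162 161 160 161 162 162 162 162 161 162
 164 165 163 163 163 161 162 162 164 164 163 118  76  75  75  69]
```

The handle pad is seen at top (150.5,271), against a predicted (149.3,270.2), so the placing is confirmed. I'll shut the fingers and move above the pad.

```bash
python3 -m inch '[{"xyz":[0.5,0,0],"delta_rot":[0,0,0]},{"xyz":[0.93,0,0],"delta_rot":[0,0,0]},{"xyz":[0.93,0,0],"delta_rot":[0,0,0]},{"xyz":[0.93,0,0],"delta_rot":[0,0,0]},{"xyz":[0.93,0,0],"delta_rot":[0,0,0]},{"xyz":[0.44,0,0],"delta_rot":[0,0,0]},{"xyz":[0,0,0],"delta_rot":[0,0,0]},{"xyz":[0,0,0],"delta_rot":[0,0,0]},{"xyz":[0,0,0],"delta_rot":[0,0,0]},{"xyz":[0,0,0],"delta_rot":[0,0,0]},{"xyz":[0,0,0],"delta_rot":[0,0,0]},{"xyz":[0,0,0],"delta_rot":[0,0,0]}]' -1 20
python3 -m inch '[{"xyz":[0,0,0.6],"delta_rot":[0,0,0]},{"xyz":[0,0,0.6],"delta_rot":[0,0,0]},{"xyz":[0,0,0.5],"delta_rot":[0,0,0]},{"xyz":[0,0,0],"delta_rot":[0,0,0]},{"xyz":[0,0,0],"delta_rot":[0,0,0]},{"xyz":[0,0,0],"delta_rot":[0,0,0]}]'
```

```text
clock: 21.33
position: [0.4812, 0.2421, 0.1751]
tcp_rot: [[-0.051, 0.999, 0.0], [0.999, 0.051, -0.0], [-0.0, 0.0, -1.0]]
contact_force: [0.6, -0.6, 0.9]
finger_gap: 0.0147
grasp_force: 0.0
clock: 21.83
position: [0.4817, 0.2429, 0.1251]
tcp_rot: [[-0.052, 0.999, 0.001], [0.999, 0.052, 0.0], [0.0, 0.001, -1.0]]
contact_force: [0.3, -0.1, 0.8]
finger_gap: 0.0004
grasp_force: 0.0
```

```bash
python3 -m inch '[{"xyz":[0,0,0.25],"delta_rot":[0,0,0]},{"xyz":[0,0,0.2],"delta_rot":[0,0,0]},{"xyz":[0,0,0],"delta_rot":[0,0,0]}]'
python3 -m inch '[{"xyz":[0,0,0.1],"delta_rot":[0,0,0]},{"xyz":[0,0,0.1],"delta_rot":[0,0,0]},{"xyz":[0,0,0],"delta_rot":[0,0,0]}]'
```

```text
clock: 22.08
position: [0.4807, 0.2427, 0.1097]
tcp_rot: [[-0.052, 0.999, -0.001], [0.999, 0.052, -0.0], [-0.0, -0.001, -1.0]]
contact_force: [-0.2, -1.1, -0.0]
finger_gap: 0.0007
grasp_force: 0.8
clock: 22.33
position: [0.481, 0.243, 0.1042]
tcp_rot: [[-0.052, 0.999, 0.0], [0.999, 0.052, -0.0], [-0.0, 0.0, -1.0]]
contact_force: [0.5, 0.2, 1.5]
finger_gap: 0.0
grasp_force: 0.9
```

```bash
python3 -m inch '[{"xyz":[0.17,0,0.31],"delta_rot":[0,0,0]},{"xyz":[0.1,0,0.28],"delta_rot":[0,0,0]},{"xyz":[0.1,0,0.28],"delta_rot":[0,0,0]},{"xyz":[0.06,0,0.29],"delta_rot":[0,0,0]},{"xyz":[0,0,0],"delta_rot":[0,0,0]},{"xyz":[0,0,0],"delta_rot":[0,0,0]}]'
python3 -m inch '[{"xyz":[0.06,0,0.29],"delta_rot":[0,0,0]},{"xyz":[0.02,0,0.3],"delta_rot":[0,0,0]},{"xyz":[0.02,0,0.15],"delta_rot":[0,0,0]},{"xyz":[0,0,0],"delta_rot":[0,0,0]},{"xyz":[0,0,0],"delta_rot":[0,0,0]}]'
```

```text
clock: 22.83
position: [0.4805, 0.2568, 0.0695]
tcp_rot: [[-0.053, 0.999, 0.0], [0.999, 0.053, 0.001], [0.001, 0.0, -1.0]]
contact_force: [-0.0, 0.6, 6.2]
finger_gap: 0.0001
grasp_force: 3.2
clock: 23.25
position: [0.4806, 0.2602, 0.0477]
tcp_rot: [[-0.052, 0.999, 0.001], [0.999, 0.052, 0.002], [0.002, 0.001, -1.0]]
contact_force: [-1.3, 2.5, 6.9]
finger_gap: 0.0005
grasp_force: 3.5
```

```bash
python3 -m inch '[{"xyz":[0,0,0.1],"delta_rot":[0,0,0]},{"xyz":[0,0,0.05],"delta_rot":[0,0,0]},{"xyz":[0,0,0],"delta_rot":[0,0,0]},{"xyz":[0,0,0],"delta_rot":[0,0,0]}]'
python3 - <<'E'
from h import *
np.set_printoptions(precision=4,suppress=True)
t=ctrl.capture('top'); cv2.imwrite('pics/t9.png',t); C=cam('top'); print(ctrl.state()['contact_force'])
def bolt(f):
    t=cv2.imread(f); b=cv2.cvtColor(t[250:280,268:300],cv2.COLOR_BGR2GRAY); b=cv2.resize(b,None,fx=8,fy=8,interpolation=2)
    n,l,st,ce=cv2.connectedComponentsWithStats((b<b.max()*.62).astype(np.uint8))
    for i in range(1,n):
        if 2000<st[i,4]<12000: print(f,st[i],268+(ce[i,0]-3.5)/8,250+(ce[i,1]-3.5)/8)
for f in('pics/t5.png','pics/t8.png','pics/t9.png'): bolt(f)
for z in(.105,.12,.127): print(z,proj('top',[.4911,-.0031,z],C))
E
```

```text
clock: 23.58
position: [0.4806, 0.2605, 0.0435]
tcp_rot: [[-0.052, 0.999, 0.001], [0.999, 0.052, 0.002], [0.002, 0.001, -1.0]]
contact_force: [-1.1, 3.2, 7.2]
finger_gap: 0.0004
grasp_force: 3.6
[-1.4286  4.0897  6.5794]
pics/t5.png [  89   79   74   85 5063] 283.4639171439858 264.65061475409834
pics/t8.png [   0   26   33  107 2221] 268.85133385862224 259.45308982440343
pics/t8.png [  91   80   71   82 4656] 283.4404800257732 264.62682560137455
pics/t8.png [   0  196  234   44 7393] 282.41523231435144 277.44416170702016
pics/t9.png [   0   27   25  106 2369] 268.92721084845925 259.44346243140564
pics/t9.png [  96   67   76   83 5013] 284.327635647317 262.94894524236986
pics/t9.png [   0  193  234   47 9594] 282.67555242860124 276.91277100271003
0.105 [283.4416 264.6597]
0.12 [282.9553 263.4533]
0.127 [282.7233 262.8777]
```

The bolt has moved from row 264.63 to 262.95, about 21 mm up, so the unit is lifted. I'll nudge the handle to its stop, then release by reversing the arc.

```bash
python3 -m inch '[{"xyz":[0,0,0.08],"delta_rot":[0,0,0]},{"xyz":[0,0,0],"delta_rot":[0,0,0]},{"xyz":[0,0,0],"delta_rot":[0,0,0]}]'
python3 -m inch '[{"xyz":[0,0,-0.3],"delta_rot":[0,0,0]},{"xyz":[-0.02,0,-0.3],"delta_rot":[0,0,0]},{"xyz":[-0.06,0,-0.3],"delta_rot":[0,0,0]},{"xyz":[-0.06,0,-0.3],"delta_rot":[0,0,0]},{"xyz":[-0.1,0,-0.3],"delta_rot":[0,0,0]},{"xyz":[-0.1,0,-0.3],"delta_rot":[0,0,0]},{"xyz":[-0.19,0,-0.3],"delta_rot":[0,0,0]},{"xyz":[0,0,-0.3],"delta_rot":[0,0,0]},{"xyz":[0,0,-0.3],"delta_rot":[0,0,0]},{"xyz":[0,0,-0.3],"delta_rot":[0,0,0]},{"xyz":[0,0,0],"delta_rot":[0,0,0]},{"xyz":[0,0,0],"delta_rot":[0,0,0]}]'
python3 - <<'E'
from h import *
cv2.imwrite('pics/t10.png',ctrl.capture('top')); print(ctrl.state()['contact_force'])
for f in('pics/t8.png','pics/t10.png'):
    t=cv2.imread(f); g=cv2.cvtColor(t,cv2.COLOR_BGR2GRAY); b=cv2.resize(g[250:280,268:300],None,fx=8,fy=8,interpolation=2)
    n,l,st,ce=cv2.connectedComponentsWithStats((b<b.max()*.62).astype(np.uint8))
    print([(268+(ce[i,0]-3.5)/8,250+(ce[i,1]-3.5)/8) for i in range(1,n) if 4000<st[i,4]<6000])
    # jack base end edges (static marker): columns of bench/base boundaries left of lug
    print(g[285:300:2,262], g[225:245:2,262], g[262,255:275:2])
E
```

```text
clock: 23.88
position: [0.4806, 0.2606, 0.0412]
tcp_rot: [[-0.052, 0.999, 0.001], [0.999, 0.052, 0.003], [0.003, 0.001, -1.0]]
contact_force: [-1.3, 3.7, 7.8]
finger_gap: 0.0008
grasp_force: 4.0
clock: 24.88
position: [0.4813, 0.2434, 0.1312]
tcp_rot: [[-0.052, 0.999, 0.001], [0.999, 0.052, 0.001], [0.001, 0.001, -1.0]]
contact_force: [-0.0, 0.7, 0.3]
finger_gap: 0.0006
grasp_force: 0.0
[-0.4492511  -0.30988833 -0.54130206]
[(np.float64(283.4404800257732), np.float64(264.62682560137455))]
[ 72  81  81  81 110 133 163 165] [163 167 168 167 168 168 168 167 168 168] [ 80  81  81  80  80  80  80  81 115 148]
[(np.float64(283.4404606692742), np.float64(264.6240221642764))]
[ 65  73  74  73  98 119 145 145] [147 150 151 151 152 151 152 152 151 151] [ 74  74  74  74  73  73  73  73 102 133]
```

The unit is back down (bolt row 264.62) and the jack hasn't moved. Second stroke, holding this time.

```bash
python3 -m inch '[{"xyz":[0,0,0.35],"delta_rot":[0,0,0]},{"xyz":[0,0,0.35],"delta_rot":[0,0,0]},{"xyz":[0,0,0.2],"delta_rot":[0,0,0]},{"xyz":[0.17,0,0.31],"delta_rot":[0,0,0]},{"xyz":[0.1,0,0.28],"delta_rot":[0,0,0]},{"xyz":[0.1,0,0.28],"delta_rot":[0,0,0]},{"xyz":[0.06,0,0.29],"delta_rot":[0,0,0]},{"xyz":[0.06,0,0.29],"delta_rot":[0,0,0]},{"xyz":[0.02,0,0.3],"delta_rot":[0,0,0]},{"xyz":[0.02,0,0.2],"delta_rot":[0,0,0]},{"xyz":[0,0,0.1],"delta_rot":[0,0,0]},{"xyz":[0,0,0],"delta_rot":[0,0,0]}]'
python3 -m inch '[{"xyz":[0,0,0.05],"delta_rot":[0,0,0]},{"xyz":[0,0,0],"delta_rot":[0,0,0]},{"xyz":[0,0,0],"delta_rot":[0,0,0]},{"xyz":[0,0,0],"delta_rot":[0,0,0]},{"xyz":[0,0,0],"delta_rot":[0,0,0]},{"xyz":[0,0,0],"delta_rot":[0,0,0]},{"xyz":[0,0,0],"delta_rot":[0,0,0]},{"xyz":[0,0,0],"delta_rot":[0,0,0]}]'
python3 - <<'E'
from h import *
t=ctrl.capture('top'); print(ctrl.state()['contact_force'],ctrl.state()['position'])
g=cv2.cvtColor(t,cv2.COLOR_BGR2GRAY); b=cv2.resize(g[250:280,268:300],None,fx=8,fy=8,interpolation=2)
n,l,st,ce=cv2.connectedComponentsWithStats((b<b.max()*.62).astype(np.uint8))
print([(268+(ce[i,0]-3.5)/8,250+(ce[i,1]-3.5)/8) for i in range(1,n) if 4000<st[i,4]<6000], g[262,255:275:2])
E
```

```text
clock: 25.93
position: [0.4796, 0.2603, 0.0415]
tcp_rot: [[-0.052, 0.999, -0.001], [0.999, 0.052, 0.002], [0.002, -0.001, -1.0]]
contact_force: [-4.2, 3.2, 7.5]
finger_gap: 0.0005
grasp_force: 3.8
clock: 26.6
position: [0.4796, 0.2604, 0.0407]
tcp_rot: [[-0.052, 0.999, -0.001], [0.999, 0.052, 0.002], [0.002, -0.001, -1.0]]
contact_force: [-4.5, 1.7, 7.6]
finger_gap: 0.0003
grasp_force: 4.0
[-4.4073116   2.67194889  8.85953429] [0.47964336 0.26036383 0.04078574]
[(np.float64(284.4344867416633), np.float64(262.7952993169948))] [ 75  75  75  75  75  74  73  74 102 134]
```

```bash
python3 -c "
from workcell import ctrl
print(ctrl.finish_job())"
```

```text
the job is handed in; nothing more can be done
None
```

The job is handed in; no verdict was returned. The latch is in its catch, the jack is under the lift pad, one trial stroke was made and released, and the handle is now held down (about 8 N) with the unit raised roughly 22 mm.

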